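Refit the return spring of an eyelet press

ROBOT

A 6-joint arm with a two-finger parallel gripper is mounted at the origin on the work surface. World frame = base frame: x ahead of the robot, y to its left, z up, the work surface at z = 0. Lengths are in mm, angles in rad, forces in N, time in s.
With the tool pointing down it reaches from about 275 to 750 mm from the base axis. Payload 10.2 kg.
Tool frame: the origin (TCP) lies midway between the tips of the shut fingers; the grasp point (between the pads) lies 19 mm behind it; z points along the fingers, y is the line along which they close (so a half turn about z gives the same grasp; the last joint's range is limited). The gripper opens to 85 mm and grips with 20 to 120 N. Pads are 22 mm wide; open, the fingers measure 114 mm over their backs; the gripper's body (76 mm by 85 mm) begins 54 mm behind the grasp point. The pads swing forward as they close: fully open they stand 13 mm farther back than shut.
Start: joints at [-1.391, 0.313, 1.498, -0, 1.331, -0.223], TCP at [205.786, -482.994, 231.294] pointing down, gripper open.
Joint ranges: [-2.94, 2.94], [-0.97, 2.17], [0.19, 2.56], [-1.23, 4.37], [0.02, 3.11], [-2.88, 2.88]. Speed limits (rad/s): [2.39, 2.39, 3.01, 3.14, 3.14, 3.14].

INTERFACE

Orientations are given as a unit quaternion [w, x, y, z].
In Python, from rig import ctrl gives the robot as it stands.
- The arm moves only by the tool send_rows, never from a script. Its argument "targets" is a list of rows, each an object with "offset": the shift along the world's x, y, z in cm, a list of three; "spin": the turn about the world's z in rad. A call has 1 to 8 rows; each row is the pose to reach, as a shift and turn from the pose commanded when the call began; what a row does not reach only later rows make up. A row lasts 1/12 s, in which the tool goes at most 41.7 mm and 7.16 degrees, less where a joint would pass 70% of its speed; a pose out of reach is approached as far as the arm can. A call with a gripper value outside its range is refused whole. "grip" is the opening, from 0 (shut) to 1 (fully open), set as the call begins (left out, the last holds). The fingers move at their own pace and stop on an object; "squeeze" is the grip in N (left out, the last holds). Time passes only in rows, so rows that repeat a pose let the fingers close. It gives the time, the measured TCP pose, the force, the opening and the grip force at its end, in the units of the state.
- ctrl.sense(): the state, without advancing time (a new reading comes with each control period).
- ctrl.capture(name): name is "scene" or "top" or "wrist"; returns (picture, depth): 420x560x3 uint8, red, green, blue; 420x560 float32, mm along the optical axis (not along the pixel's ray), 0 where there is no reading.
- ctrl.calibration(name): a dict with "fx", "fy", "cx", "cy" (pixels), "view" (4x4, takes a point from world to camera coordinates); the wrist camera has in their place "mount" (4x4, takes a point from camera to tool coordinates, whose origin is the TCP and whose axes are the flange's). Camera axes: x right, y down, z forward; pixel columns grow to the right and rows downward; lengths in mm; the calibration is good to about 2 mm. A picture is of the moment at which its call begins: read the wrist's pose just before it. calibration takes no time and is no camera call.
- ctrl.finish_job(): hands the job in; it is judged then, once.
Trained networks look in the newest picture that a camera, given by its name, has taken for a name from the list of things; names that differ only in an ending like _2 or _b are one class to them, and where a whole thing is asked for, a point or a joint stands for the part that bears it (a point fixed in the world has none). Each returns a list of dicts, best first, with "conf" (0 to 1); they miss things now and then, are a little off and sometimes report something else, mostly with a low value. They report only what shows in the picture. A call takes as long as a camera call. They do not tell look-alikes from the thing itself.
- ctrl.search_frame(camera, query): "box" ([left, top, right, bottom] in pixels, round what is visible of it).
- ctrl.place_of(camera, query): "uv" ([column, row] in pixels: a listed point, or the origin of a listed thing).
The state is a dict: "time_s": time; "joints": joint angles; "dq": joint speeds; "tau": joint torques, N m; "eef_pos": TCP position; "ee_rot": TCP orientation; "force": force on the tool from outside, world axes, zero at the start; "wrist_torque": the same for the moment, N m; "grip_width": opening from 0.0 (shut) to 1.0 (fully open); "grip_force": force on a finger pad.
Only numpy, scipy, OpenCV 4.12 (cv2) and the standard library are available. Lean on these libraries where they do the work, as an engineer would, in place of code of your own. Each camera call takes 0.05 s, during which the arm holds its last target. There are 200 camera calls.

TASK

Refit the eyelet press's return spring: take the capped coil spring from the blue tray, thread it cap-up over the end of the plunger on top of the press and let its bare end coil down over the boss. Then press the cap gently over the plunger's cross-key, twisting a little wherever it snags until the key comes up through the keyhole, give it a quarter turn and let it rise so that the key drops into the cap's groove and holds the spring down by itself. Never force it while it is caught on the key, and leave everything else on the bench where it is.

Things in the scene. Friction and masses are not known exactly. Their poses are not given: they have to be found in the camera images.
- spring: the return spring: bright steel coil spring, outside 33 mm, bore 28 mm, with a solid brass cap crimped on its upper end; 52 mm tall when free, about 140 g. Origin on its axis at the foot of the free spring, 52 mm below the cap's top face; z up to the cap. Grip the cap's smooth round rim (38 mm across, 40 to 52 mm above the origin). Cap and coils do not turn against each other.
- cap_top (a point): centre of the cap's top face, axes as the spring's. The 5 mm thick top has a keyhole: a 13 x 13 mm square middle hole and a 7.5 mm wide notch through it along the spring's x axis, 27 mm from end to end. At right angles, along y, the rest groove crosses the top face, 9 mm wide, 2.5 mm deep. Half a turn gives the same cap.
- foot_coil (a point): centre of the underside of the spring's bare lower end coil (bore 28 mm). Squeezing the spring brings it up to 22 mm nearer to the cap; it pushes back with 1.7 N plus 0.5 N per mm of squeeze.
- press: green C-frame eyelet press, fixed, base 190 x 100 mm; head's top 170 mm above the bench. Origin on the bench under the plunger's axis; z up; column towards +x, throat to -x; hand lever at the +y side, below the head's top. The plunger's tail, a 10 mm rod with chamfered end, stands 48 mm out of the head's top; the plunger is blocked at the top of its stroke and does not turn.
- key_mid (a point): middle of the dark cross-key, a flat bar through the plunger, 42 mm above the head's top, axes as the press's. It is 4.5 mm wide, 5 mm high (39.5 to 44.5 mm above the head's top), 24 mm long and level. Its direction is within 0.85 rad either way of the press's y axis, differs each time and is not measured: look, or feel for it.
- seat (a point): where the spring's end coil must sit: on the plunger's axis at the head's top face, 170 mm above the press's origin, around a boss 24 mm across and 4 mm high; axes as the press's. The locked cap's top face is 42 mm above it (key in the groove); with the key on the cap's flat top, not in the groove, 39.5 mm.
- tray: the low blue parts tray, 240 x 170 mm, 22 mm high, floor 3 mm above the bench; origin under its centre, long side along its x. A worn rusty short spring and a brass die, both under 27 mm high, stand in it beside the spring.
- worn_spring: the worn, rusty spring in the tray: no cap, 27 mm across, 25 mm high; not to be used
- spare_die: a brass die in the tray, 24 mm across, 24 mm high
- staple_gun: pneumatic staple gun lying on its side at the back of the bench, about 190 x 220 mm, 60 mm high
- hammer: hammer lying at the right
- screwdriver: screwdriver with yellow handle lying at the left
- eyelet_jar: glass jar with a blue lid, 56 mm across, 70 mm high
- oil_bottle: yellow oil bottle, 40 mm across, 110 mm high
- gift_box: open cardboard box, 130 x 130 x 90 mm
Not all that is in view belongs to the job. Leave any red look-alike of the press alone.

How it is judged (in metres and radians):
On the way:
1. the spring is threaded over the plunger, its end coil seated around the boss with the cap up (horizontal distance between foot_coil and seat below 0.004 m and z of foot_coil in the frame of press below 0.173 m and z of cap_top in the frame of press above 0.205 m and angle between spring's own z axis and vertical below 0.2 rad), for 0.1 s.
At the end, for the whole second after the job is handed in: The spring stands on the press, let go and at rest: end coil on the head around the boss (within 4 mm sideways, 2 mm in height), cap upright and locked with the cross-key in its groove: its top face 40.8 to 43.5 mm above the head's top and within 5 mm of the plunger's axis (horizontal distance between foot_coil and seat below 0.004 m and z of foot_coil in the frame of press below 0.172 m and horizontal distance between cap_top and seat below 0.005 m and z of cap_top in the frame of press between 0.2108 and 0.2135 m and angle between spring's own z axis and vertical below 0.12 rad and linear speed of spring below 0.02 m/s); the robot touches nothing.
It fails at once if the spring is forced: it bears on the press with more than 30 N (contact force between spring and press above 30 N).
It fails at once if another thing on the bench or in the tray is moved by more than 30 mm (distance of any of worn_spring, spare_die, staple_gun, hammer, screwdriver, eyelet_jar, oil_bottle, gift_box from where it was at the start of the episode above 0.03 m).
It also fails if it takes over 72 s, if anything falls off the work surface, if the arm or the gripper's body presses on something with over 40 N, if the wrist force passes 120 N, or if a joint passes its speed limit or range.

## Working session

There is one attempt and no reset: what is moved stays moved. The work goes in short steps, Python scripts to look and compute and a tool call to move; the robot and the scene stay as the last step left them, time stands still between calls to the robot, and variables do not carry over. Pictures are saved under pics/ and viewed, at most 10 in all, crops included, and the job is handed in when it is done.

Besides the shell and the picture viewer there is one more tool, called after "Emit:" by a JSON object that holds its "method" and its "body", one argument or row to a line. send_rows: Moves the arm, as the interface text tells. Its arguments: {"type":"object","properties":{"targets":{"type":"array"},"grip":{"type":"number"},"squeeze":{"type":"number"}},"required":["targets"]}

```bash
mkdir -p pics; ls; cat > h.py <<'E'
import numpy as np, cv2
from scipy.spatial.transform import Rotation as R
from rig import ctrl
def save(n,im): cv2.imwrite('pics/'+n,cv2.cvtColor(im,cv2.COLOR_RGB2BGR))
def cam2world(name,s=None):
    c=ctrl.calibration(name)
    if 'view' in c: return c,np.linalg.inv(np.array(c['view']))
    T=np.eye(4);q=s['ee_rot'];T[:3,:3]=R.from_quat([q[1],q[2],q[3],q[0]]).as_matrix();T[:3,3]=s['eef_pos']
    return c,T@np.array(c['mount'])
def ray(c,M,uv):
    d=np.array([(uv[0]-c['cx'])/c['fx'],(uv[1]-c['cy'])/c['fy'],1]);return M[:3,3],M[:3,:3]@d
def atz(c,M,uv,z):
    o,d=ray(c,M,uv);return o+d*(z-o[2])/d[2]
def cloud(c,M,D):
    v,u=np.mgrid[:D.shape[0],:D.shape[1]]
    P=np.stack([(u-c['cx'])/c['fx']*D,(v-c['cy'])/c['fy']*D,D],-1)
    return P@M[:3,:3].T+M[:3,3]
E
python3 - <<'E'
from h import *
print(ctrl.sense())
out=[]
for n in ['scene','top']:
    im,D=ctrl.capture(n);np.savez('pics/'+n+'.npz',im=im,D=D);out.append(im)
    c,M=cam2world(n);P=cloud(c,M,D)
    for q in ['spring','cap_top','press','key_mid','seat','tray','worn_spring','spare_die']:
        for r in ctrl.search_frame(n,q)[:2] if q in('press','spring','tray') else []: print(n,q,'box',np.round(r['box']),round(r['conf'],2))
        for r in ctrl.place_of(n,q)[:3]:
            u,v=np.round(r['uv']).astype(int); print(n,q,(u,v),round(r['conf'],2),P[min(v,419),min(u,559)].round() )
save('scene.png',out[0]);save('top.png',out[1])
E
```

```text
pics
{'time_s': 0.0, 'joints': array([-1.39139790e+00,  3.13422302e-01,  1.49846476e+00, -3.28489098e-06,
        1.33099333e+00, -2.23388152e-01]), 'dq': array([-0.00017102,  0.00154985,  0.00052884, -0.00040443,  0.0002843 ,
       -0.00014936]), 'tau': array([-5.39815574e-04, -4.12264287e+01, -2.59744513e+01, -1.68840807e-04,
        4.12930051e-03,  7.04353749e-07]), 'eef_pos': array([ 205.73625302, -482.71892897,  230.73882954]), 'ee_rot': array([-6.43750020e-04,  9.79788541e-01,  2.00034997e-01,  1.25658953e-05]), 'force': array([ 0.40487077,  0.62936138, -0.01576522]), 'wrist_torque': array([-0.06366261,  0.03076519,  0.02939555]), 'grip_force': 0.0, 'grip_width': 1.0003534948059492}
scene spring box [329. 263. 344. 283.] 0.73
scene spring (np.int64(338), np.int64(280)) 0.71 [477. 222.  17.]
scene cap_top (np.int64(339), np.int64(268)) 0.71 [469. 214.  52.]
scene press box [206. 155. 277. 241.] 0.85
scene press box [381. 199. 459. 292.] 0.75
scene press (np.int64(416), np.int64(258)) 0.97 [300. 333.  77.]
scene press (np.int64(245), np.int64(213)) 0.86 [ 510. -175.   23.]
scen
[... 1093 characters left out ...]
7.]
top key_mid (np.int64(171), np.int64(317)) 0.7 [227. 289. 219.]
top key_mid (np.int64(351), np.int64(208)) 0.58 [ 517. -194.  174.]
top key_mid (np.int64(351), np.int64(148)) 0.52 [ 761. -236.    2.]
top seat (np.int64(174), np.int64(316)) 0.78 [230. 281. 219.]
top seat (np.int64(346), np.int64(217)) 0.72 [ 491. -179.  173.]
top seat (np.int64(351), np.int64(146)) 0.47 [ 765. -235.   13.]
top tray box [182. 179. 249. 258.] 0.98
top tray (np.int64(216), np.int64(214)) 0.97 [541. 211.   7.]
top worn_spring (np.int64(229), np.int64(195)) 0.52 [605. 171.   0.]
top spare_die (np.int64(151), np.int64(186)) 0.66 [620. 406.  67.]
top spare_die (np.int64(211), np.int64(219)) 0.48 [525. 227.   6.]
```

```bash
python3 - <<'E'
import cv2
a=cv2.imread('pics/scene.png');b=cv2.imread('pics/top.png')
b=b[120:360,110:430]
import numpy as np
cv2.imwrite('pics/sc_v.png',cv2.resize(a[130:350,130:480],None,fx=2.2,fy=2.2,interpolation=3))
cv2.imwrite('pics/top_v.png',cv2.resize(b,None,fx=2.4,fy=2.4,interpolation=3))
E
```

```text
(no output)
```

View pics/sc_v.png

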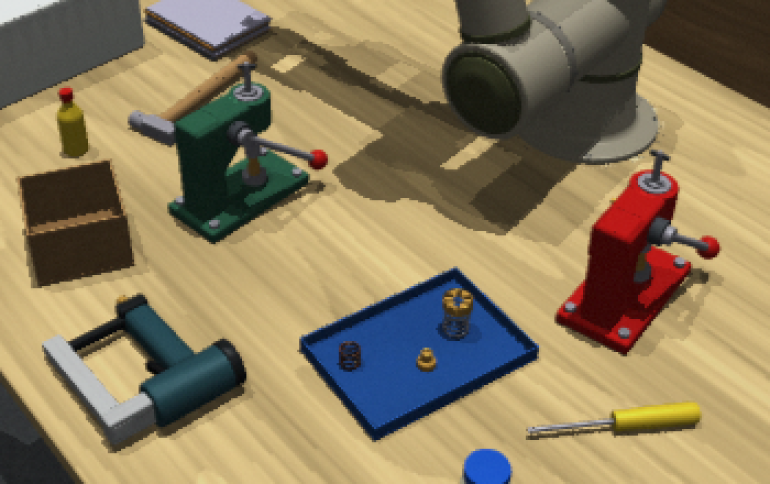

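View pics/top_v.png

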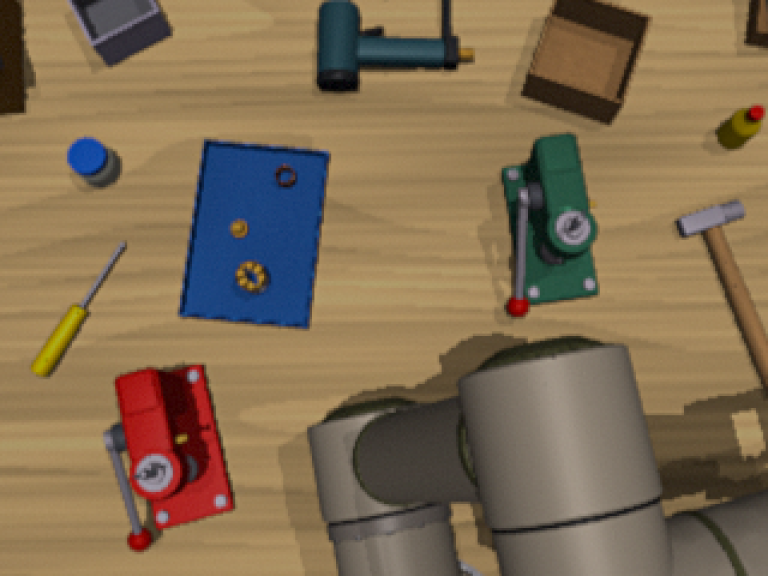

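The scene picture shows the green press, with its plunger at (241,170) in scene and (348,215) in top, and the red look-alike at scene (420,230) and top (175,315). The press to use is the green one. In the tray are the capped brass and steel spring at scene (338,272) and top (215,235), the rusty uncapped spring at top (229,193), and the die at top (209,215). The capped tall one is the spring meant. I'll confirm both close up with the wrist camera.

```bash
python3 - <<'E'
from h import *
s=ctrl.sense();print(ctrl.calibration('wrist'))
c,M=cam2world('top');print('cam',M[:3,3])
print('seat',atz(c,M,(346,217),172),atz(c,M,(348.3,214.6),218),'cap',atz(c,M,(215,235.4),55),atz(c,M,(210,237),55))
c,M=cam2world('scene');print('cam',M[:3,3])
print('seat',atz(c,M,(241,172),172),atz(c,M,(242,163),212),'cap',atz(c,M,(339,268),55))
E
```

```text
{'fx': 343.2317844359888, 'fy': 343.2317844359888, 'cx': 285.5243391822838, 'cy': 207.6010473659758, 'mount': array([[-7.22499932e-04, -9.64771949e-01, -2.63086609e-01,
         6.63804980e+01],
       [ 9.99999173e-01, -9.76926338e-04,  8.36271343e-04,
         7.60412200e-01],
       [-1.06382737e-03, -2.63085788e-01,  9.64771857e-01,
        -1.43396460e+02],
       [ 0.00000000e+00,  0.00000000e+00,  0.00000000e+00,
         1.00000000e+00]])}
cam [ 258.76600023   12.92812831 1313.22759442]
seat [ 491.36041263 -179.38844092  172.        ] [ 488.50482036 -178.16690143  218.        ] cap [463.32881873 205.41564491  55.        ] [458.58641104 220.64550842  55.        ]
cam [1213.39926328  934.11321563 1063.83576729]
seat [ 505.05670622 -187.46980323  172.        ] [ 507.48134488 -174.34355531  212.        ] cap [470.94146743 216.12610784  55.        ]
```

Emit:
{"method": "send_rows", "body": {
  "targets": [
    {"offset": [0, 0, 4], "spin": 0},
    {"offset": [2, 3, 8], "spin": 0},
    {"offset": [5, 6, 12], "spin": 0},
    {"offset": [8, 9, 12], "spin": 0},
    {"offset": [11, 12, 12], "spin": 0},
    {"offset": [14, 15, 12], "spin": 0},
    {"offset": [17, 18, 12], "spin": 0},
    {"offset": [20, 21, 12], "spin": 0}
  ]
}}

```text
time_s: 1.87
eef_pos: [388.0, -290.1, 351.6]
ee_rot: [0.0, 0.98, 0.2, 0.0]
force: [0.0, -0.6, -0.1]
grip_width: 0.998
grip_force: 0.0
```

Emit:
{"method": "send_rows", "body": {
  "targets": [
    {"offset": [3, 3, 0], "spin": 0},
    {"offset": [6, 6, 0], "spin": 0},
    {"offset": [9, 9, 0], "spin": 0},
    {"offset": [9, 9, 0], "spin": 0},
    {"offset": [9, 9, 0], "spin": 0},
    {"offset": [9, 9, 0], "spin": 0}
  ]
}}

```text
time_s: 2.37
eef_pos: [476.8, -202.1, 351.0]
ee_rot: [0.0, 0.98, 0.2, -0.0]
force: [-0.7, -0.3, 0.5]
grip_width: 1.001
grip_force: 0.0
```

```bash
cat > look.py <<'E'
from h import *
import sys
n=sys.argv[1];s=ctrl.sense();im,D=ctrl.capture('wrist');save(n+'.png',im);np.savez('pics/'+n+'.npz',im=im,D=D)
c,M=cam2world('wrist',s);P=cloud(c,M,D);np.savez('pics/'+n+'.npz',im=im,D=D,M=M,P=P)
print(s['time_s'],s['eef_pos'].round(1),s['ee_rot'].round(3),s['joints'].round(2),s['force'].round(1),s['grip_width'])
for q in sys.argv[2:]:
    for r in ctrl.place_of('wrist',q)[:2]:
        u,v=np.clip(np.round(r['uv']).astype(int),0,[559,419]);print(q,(int(u),int(v)),round(r['conf'],2),P[v,u].round(1))
E
python3 look.py w1 key_mid seat press
```

```text
2.3667 [ 476.8 -202.1  351. ] [ 0.    0.98  0.2  -0.  ] [-0.63  0.24  1.28 -0.    1.62  0.54] [-0.7 -0.3  0.5] 1.000614482780828
key_mid (278, 166) 0.72 [ 498.6 -187.3  218.7]
key_mid (496, 109) 0.29 [ 649.9 -423.9   35.4]
seat (280, 155) 0.67 [ 503.4 -186.4  183.3]
```

View pics/w1.png

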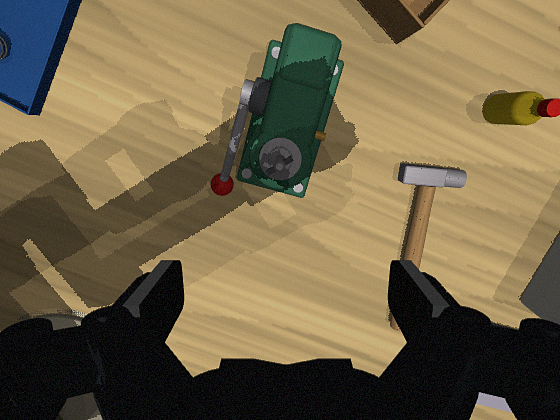

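The green press is confirmed here, plunger at about (280,160). I'll measure the key from the depth picture.

```bash
cat > key.py <<'E'
from h import *
import sys
f=np.load('pics/'+sys.argv[1]+'.npz');P=f['P'];im=f['im']
x0,y0=float(sys.argv[2]),float(sys.argv[3])
near=np.hypot(P[...,0]-x0,P[...,1]-y0)<45
top=near&(P[...,2]>195)&(P[...,2]<235)
v,u=np.nonzero(top);print('n',len(v),'z hist',np.histogram(P[top][:,2],8))
Q=P[top];hi=Q[Q[:,2]>Q[:,2].max()-4.5];
print('rodtop',hi.mean(0).round(1),len(hi))
k=Q[(Q[:,2]>Q[:,2].max()-14)]
m=k[:,:2].mean(0);w,V=np.linalg.eigh(np.cov((k[:,:2]-m).T));print('key c',m.round(1),'ang',np.arctan2(V[1,1],V[0,1]),'sd',np.sqrt(w))
hd=near&(abs(P[...,2]-172)<5);print('head z',np.median(P[hd][:,2]),)
uc,vc=int(u.mean()),int(v.mean());print(uc,vc)
a=int(sys.argv[4]) if len(sys.argv)>4 else 40
cr=im[max(vc-a,0):vc+a,uc-a:uc+a];save(sys.argv[1]+'_c.png',cv2.resize(cr,(560,560),interpolation=2))
E
python3 key.py w1 500 -187
```

```text
n 244 z hist (array([  5,   2,   5,   4,   6,  18, 138,  66]), array([195.6178229 , 198.70880361, 201.79978432, 204.89076503,
       207.98174574, 211.07272645, 214.16370716, 217.25468787,
       220.34566858]))
rodtop [ 499.2 -187.9  217.7] 109
key c [ 499.2 -187.8] ang 2.5296234193956026 sd [2.09157645 6.19471247]
head z 169.13439177864814
278 164
```

View pics/w1_c.png

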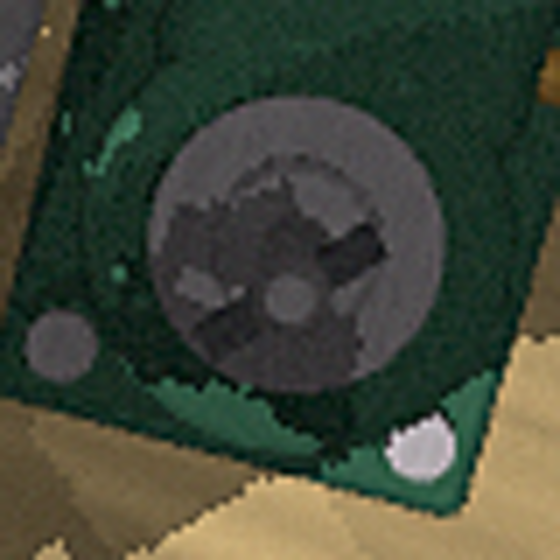

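Key runs from (269,172) to (292,160) in w1, with the rod at (279,167). Next I look from closer at two wrist angles to cancel camera mount bias.

Emit:
{"method": "send_rows", "body": {
  "targets": [
    {"offset": [2.2, 1.4, -4], "spin": 0},
    {"offset": [2.2, 1.4, -4], "spin": 0},
    {"offset": [2.2, 1.4, -4], "spin": 0},
    {"offset": [2.2, 1.4, -4], "spin": 0}
  ]
}}

```text
time_s: 2.9
eef_pos: [498.6, -188.4, 311.8]
ee_rot: [0.0, 0.98, 0.2, -0.0]
force: [0.4, -0.1, 1.4]
grip_width: 1.001
grip_force: 0.0
```

```bash
python3 look.py w2 key_mid seat; python3 key.py w2 499 -188
```

```text
2.9 [ 498.6 -188.4  311.8] [ 0.    0.98  0.2  -0.  ] [-0.58  0.29  1.32 -0.    1.53  0.59] [ 0.4 -0.1  1.4] 1.0010067197505632
key_mid (282, 210) 0.87 [ 498.  -187.   218.3]
seat (282, 190) 0.94 [ 502.5 -184.7  174.1]
n 356 z hist (array([ 11,   8,  12,  10,  20,  29, 188,  78]), array([195.59745702, 198.67867903, 201.75990104, 204.84112306,
       207.92234507, 211.00356708, 214.08478909, 217.1660111 ,
       220.24723311]))
rodtop [ 499.3 -187.8  217.5] 147
key c [ 499.5 -187.6] ang 2.5116098429173612 sd [2.16127415 6.32503767]
head z 169.10262561971103
283 206
```

Emit:
{"method": "send_rows", "body": {
  "targets": [
    {"offset": [0, 0, 0], "spin": 0.12},
    {"offset": [0, 0, 0], "spin": 0.24},
    {"offset": [0, 0, 0], "spin": 0.36},
    {"offset": [0, 0, 0], "spin": 0.48},
    {"offset": [0, 0, 0], "spin": 0.6},
    {"offset": [0, 0, 0], "spin": 0.72},
    {"offset": [0, 0, 0], "spin": 0.84},
    {"offset": [0, 0, 0], "spin": 0.96}
  ]
}}

```text
time_s: 3.72
eef_pos: [498.8, -188.3, 312.2]
ee_rot: [0.001, 0.775, 0.632, 0.0]
force: [1.2, -0.3, 0.4]
grip_width: 0.998
grip_force: 0.0
```

Emit:
{"method": "send_rows", "body": {
  "targets": [
    {"offset": [0, 0, 0], "spin": 0.12},
    {"offset": [0, 0, 0], "spin": 0.24},
    {"offset": [0, 0, 0], "spin": 0.36},
    {"offset": [0, 0, 0], "spin": 0.48},
    {"offset": [0, 0, 0], "spin": 0.6},
    {"offset": [0, 0, 0], "spin": 0.6},
    {"offset": [0, 0, 0], "spin": 0.6},
    {"offset": [0, 0, 0], "spin": 0.6}
  ]
}}

```text
time_s: 4.38
eef_pos: [498.9, -188.1, 311.6]
ee_rot: [0.0, 0.557, 0.83, -0.0]
force: [-0.1, -0.3, 0.6]
grip_width: 1.004
grip_force: 0.0
```

```bash
python3 look.py w3 key_mid seat; python3 key.py w3 499 -188
python3 - <<'E'
import cv2,numpy as np
cv2.imwrite('pics/w23.png',np.hstack([cv2.resize(cv2.imread(f'pics/{n}_c.png'),(400,400)) for n in('w2','w3')]))
E
```

```text
4.3833 [ 498.9 -188.1  311.6] [ 0.     0.557  0.83  -0.   ] [-0.58  0.29  1.32 -0.    1.53 -0.97] [-0.1 -0.3  0.6] 1.0043174593701973
key_mid (286, 209) 0.64 [ 499.1 -188.   218.9]
seat (285, 194) 0.58 [ 496.4 -183.3  194.4]
n 335 z hist (array([  9,   7,   8,   7,  14,  24, 178,  88]), array([195.02473822, 198.17147995, 201.31822169, 204.46496342,
       207.61170516, 210.75844689, 213.90518862, 217.05193036,
       220.19867209]))
rodtop [ 497.9 -187.1  217.4] 155
key c [ 498.2 -187.1] ang 2.510833585450901 sd [2.14356611 6.35290522]
head z 169.17463634967748
285 205
```

View pics/w23.png

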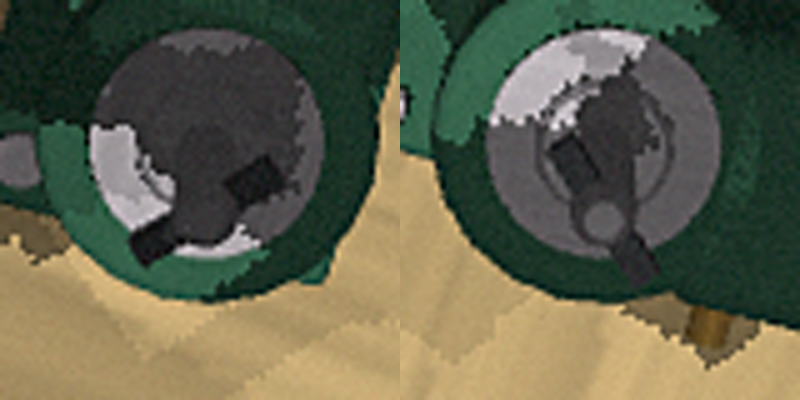

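Key direction is 2.51 rad in world and the rod, bias-corrected, is at about (498.2, −188.2). Both views show the dark key bar and the light rod clearly. Now to the spring.

Emit:
{"method": "send_rows", "body": {
  "targets": [
    {"offset": [0, 4, 0], "spin": 0},
    {"offset": [-0.5, 8, 0], "spin": 0},
    {"offset": [-1, 12, 0], "spin": 0},
    {"offset": [-1.5, 16, 0], "spin": 0},
    {"offset": [-2, 20, 0], "spin": 0},
    {"offset": [-2.5, 24, 0], "spin": 0},
    {"offset": [-3, 28, 0], "spin": 0},
    {"offset": [-3, 32, 0], "spin": 0}
  ]
}}

```text
time_s: 5.2
eef_pos: [468.0, 134.1, 311.6]
ee_rot: [0.0, 0.556, 0.831, 0.0]
force: [1.3, -0.7, 0.0]
grip_width: 1.006
grip_force: 0.0
```

Emit:
{"method": "send_rows", "body": {
  "targets": [
    {"offset": [0, 4, -1], "spin": 0},
    {"offset": [0, 8, -2], "spin": 0},
    {"offset": [0, 8.2, -6], "spin": 0},
    {"offset": [0, 8.2, -10], "spin": 0},
    {"offset": [0, 8.2, -14], "spin": 0},
    {"offset": [0, 8.2, -15], "spin": 0},
    {"offset": [0, 8.2, -15], "spin": 0},
    {"offset": [0, 8.2, -15], "spin": 0}
  ]
}}

```text
time_s: 5.87
eef_pos: [469.9, 214.2, 162.9]
ee_rot: [0.001, 0.556, 0.831, 0.001]
force: [0.1, -0.4, 0.3]
grip_width: 0.998
grip_force: 0.0
```

```bash
python3 look.py w4 cap_top spring worn_spring spare_die
python3 - <<'E'
from h import *
f=np.load('pics/w4.npz');P=f['P']
m=(P[...,2]>48)&(P[...,2]<62)&(np.hypot(P[...,0]-467,P[...,1]-214)<60)
Q=P[m];(x,y),r=cv2.minEnclosingCircle(Q[:,:2].astype(np.float32));print('cap',x,y,r,np.median(Q[:,2]))
v,u=np.nonzero(m);uc,vc=int(u.mean()),int(v.mean());print(uc,vc)
cr=f['im'][max(vc-60,0):vc+60,uc-60:uc+60];save('w4_c.png',cv2.resize(cr,(480,480),interpolation=2))
E
```

```text
5.8667 [469.9 214.2 162.9] [0.001 0.556 0.831 0.001] [ 0.2   0.36  1.62  0.    1.16 -0.19] [ 0.1 -0.4  0.3] 0.9981516386243147
cap_top (279, 212) 0.63 [472.3 193.2   7. ]
spring (279, 195) 0.7 [463.  218.1  52.8]
worn_spring (399, 284) 0.49 [507.6 234.  189.4]
spare_die (358, 202) 0.59 [530.9 230.8  19.1]
cap 466.85418701171875 207.63731384277344 19.250764846801758 55.48548021246111
278 208
```

View pics/w4_c.png

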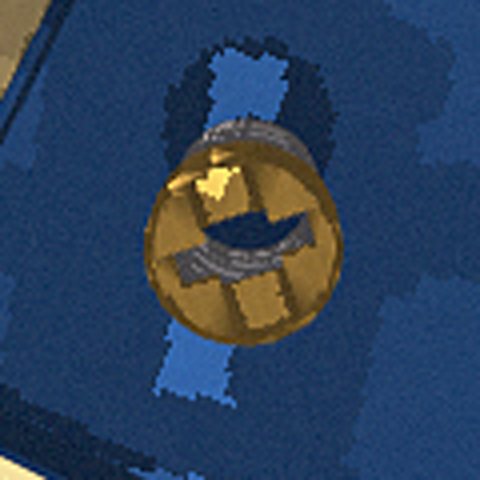

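The crop confirms it: capped spring standing upright, through-notch from (263,215) to (296,206), shallow groove at right angles.

```bash
python3 - <<'E'
from h import *
c=ctrl.calibration('wrist');f=np.load('pics/w4.npz');M=f['M']
a,b=atz(c,M,(263,215),55),atz(c,M,(296,206),55);g1,g2=[atz(c,M,p,55) for p in((274.2,191.7),(284.3,228))]
print(np.arctan2(*(b-a)[1::-1]),np.arctan2(*(g2-g1)[1::-1]),atz(c,M,(278.75,208.5),55))
E
```

```text
0.6658964043318352 -0.923108656288181 [466.62450218 208.76983352  55.        ]
```

Emit:
{"method": "send_rows", "body": {
  "targets": [
    {"offset": [-0.27, -0.74, -4], "spin": 0},
    {"offset": [-0.27, -0.74, -8], "spin": 0},
    {"offset": [-0.27, -0.74, -11], "spin": 0},
    {"offset": [-0.27, -0.74, -13], "spin": 0},
    {"offset": [-0.27, -0.74, -13.6], "spin": 0},
    {"offset": [-0.27, -0.74, -13.6], "spin": 0},
    {"offset": [-0.27, -0.74, -13.6], "spin": 0}
  ]
}}

```text
time_s: 6.7
eef_pos: [467.2, 207.0, 26.5]
ee_rot: [0.001, 0.556, 0.831, 0.001]
force: [-0.8, 0.1, 1.2]
grip_width: 1.001
grip_force: 0.0
```

Emit:
{"method": "send_rows", "body": {
  "targets": [
    {"offset": [0, 0, 0], "spin": 0},
    {"offset": [0, 0, 0], "spin": 0},
    {"offset": [0, 0, 0], "spin": 0},
    {"offset": [0, 0, 0], "spin": 0},
    {"offset": [0, 0, 0], "spin": 0},
    {"offset": [0, 0, 0], "spin": 0},
    {"offset": [0, 0, 0], "spin": 0},
    {"offset": [0, 0, 0], "spin": 0}
  ],
  "grip": 0,
  "squeeze": 50
}}

```text
time_s: 7.37
eef_pos: [466.5, 206.8, 25.3]
ee_rot: [0.0, 0.556, 0.831, 0.0]
force: [1.2, -0.0, 1.4]
grip_width: 0.437
grip_force: 49.8
```

Emit:
{"method": "send_rows", "body": {
  "targets": [
    {"offset": [0, 0, 2], "spin": 0},
    {"offset": [0, 0, 6], "spin": 0},
    {"offset": [0, 0, 10], "spin": 0},
    {"offset": [0, 0, 14], "spin": 0},
    {"offset": [0, 0, 18], "spin": 0},
    {"offset": [0, 0, 22], "spin": 0},
    {"offset": [0, 0, 26], "spin": 0},
    {"offset": [0, 0, 29], "spin": 0}
  ]
}}

```text
time_s: 8.03
eef_pos: [466.0, 206.8, 318.3]
ee_rot: [0.001, 0.556, 0.831, 0.001]
force: [0.9, -0.4, -2.7]
grip_width: 0.433
grip_force: 50.8
```

Emit:
{"method": "send_rows", "body": {
  "targets": [
    {"offset": [0, -3.5, 0], "spin": -0.12},
    {"offset": [0, -7, 0], "spin": -0.24},
    {"offset": [0, -10.5, 0], "spin": -0.36},
    {"offset": [0.5, -14, 0], "spin": -0.48},
    {"offset": [1, -17.5, 0], "spin": -0.6},
    {"offset": [1.5, -21, 0], "spin": -0.72},
    {"offset": [2, -24.5, 0], "spin": -0.84},
    {"offset": [2.5, -28, 0], "spin": -0.96}
  ]
}}

```text
time_s: 8.7
eef_pos: [490.9, -74.9, 314.8]
ee_rot: [-0.0, 0.878, 0.478, -0.0]
force: [0.3, -0.1, -1.1]
grip_width: 0.436
grip_force: 50.8
```

```bash
cat > hand.py <<'E'
from h import *
import sys
n=sys.argv[1];s=ctrl.sense();im,D=ctrl.capture('wrist')
c,M=cam2world('wrist',s);P=cloud(c,M,D);np.savez('pics/'+n+'.npz',im=im,D=D,M=M,P=P)
p=s['eef_pos'];print(s['time_s'],p.round(1),'yaw',2*np.arctan2(s['ee_rot'][2],s['ee_rot'][1]),s['grip_width'],s['force'].round(1))
m=(abs(P[...,2]-p[2]-27)<9)&(np.hypot(P[...,0]-p[0],P[...,1]-p[1])<32)
hsv=cv2.cvtColor(im,cv2.COLOR_RGB2HSV);m&=(hsv[...,1]>90)&(hsv[...,0]<35)
Q=P[m];print('n',m.sum(),'z top',np.percentile(Q[:,2]-p[2],[50,90,97]))
(x,y),r=cv2.minEnclosingCircle(Q[:,:2].astype(np.float32));print('cap rel',x-p[0],y-p[1],r)
v,u=np.nonzero(m);uc,vc=int(np.median(u)),int(np.median(v));print(uc,vc)
a=65;cr=im[vc-a:min(vc+a,420),uc-a:uc+a];save(n+'_c.png',cv2.resize(cr,None,fx=4,fy=4,interpolation=2))
E
python3 hand.py w5
```

```text
8.7 [490.9 -74.9 314.8] yaw 0.9968274487420342 0.43613046007733675 [ 0.3 -0.1 -1.1]
n 6928 z top [28.82060205 29.82342549 30.23589768]
cap rel 3.0148533770874906 5.651246039911996 30.738910675048828
286 288
```

View pics/w5_c.png

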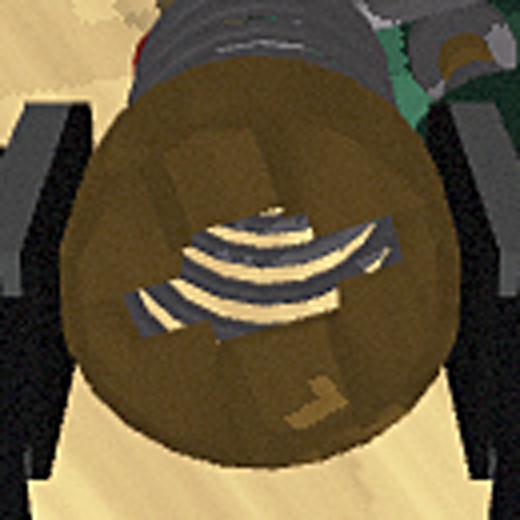

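```bash
python3 - <<'E'
from h import *
c=ctrl.calibration('wrist');f=np.load('pics/w5.npz');M=f['M'];p=np.array([490.9,-74.9,314.8])
T=lambda x,y,dz=29.5:atz(c,M,(221+x/4,223+y/4),p[2]+dz)
l=(T(125,293)+T(150,340))/2;r=(T(385,218)+T(400,262))/2
b1=np.array([1.05,.35]);
yaw=.9968;d=yaw-.403;Rb=np.array([[np.cos(d),-np.sin(d)],[np.sin(d),np.cos(d)]])@b1
print('len',np.linalg.norm(r-l),'ang',np.arctan2(*(r-l)[1::-1]),'rel',((l+r)/2-p)[:2],'bias',Rb,'corr',((l+r)/2-p)[:2]-Rb)
print('circle',[ (T(*q)-p).round(1) for q in((62,262),(460,262),(265,467))])
cr=[np.cos(yaw),np.sin(yaw)];print('toolx',cr, ((l+r)/2-p)[:2]@cr, 'b',Rb@cr)
E
```

```text
len 24.77846830179958 ang -0.2523545855803164 rel [2.26805273 1.32806581] bias [0.67443144 0.87757748] corr [1.59362129 0.45048833]
circle [array([-12.4,  12.8,  29.5]), array([18.3, -7. , 29.5]), array([ -8.6, -15.6,  29.5])]
toolx [np.float64(0.5429922420785284), np.float64(0.8397377120521222)] 2.346761982296575 b 1.1031459448224565
```

Emit:
{"method": "send_rows", "body": {
  "targets": [
    {"offset": [0.2, -3.5, 0], "spin": -0.12},
    {"offset": [0.4, -7, 0], "spin": -0.24},
    {"offset": [0.7, -10.5, 0], "spin": -0.35},
    {"offset": [0.7, -11.35, 0], "spin": -0.35},
    {"offset": [0.7, -11.35, -3], "spin": -0.35},
    {"offset": [0.7, -11.35, -5.5], "spin": -0.35},
    {"offset": [0.7, -11.35, -5.5], "spin": -0.35},
    {"offset": [0.7, -11.35, -5.5], "spin": -0.35}
  ]
}}

```text
time_s: 9.42
eef_pos: [497.9, -186.3, 259.8]
ee_rot: [-0.001, 0.947, 0.321, -0.001]
force: [-0.2, 0.5, -0.6]
grip_width: 0.434
grip_force: 50.9
```

```bash
python3 hand.py w6
```

```text
9.4167 [ 497.9 -186.3  259.8] yaw 0.653509189430508 0.43381617350168294 [-0.2  0.5 -0.6]
n 6947 z top [28.79279785 29.7863109  30.18807154]
cap rel -1.9649493056000438 4.462536256782613 27.1192569732666
286 288
```

View pics/w6_c.png

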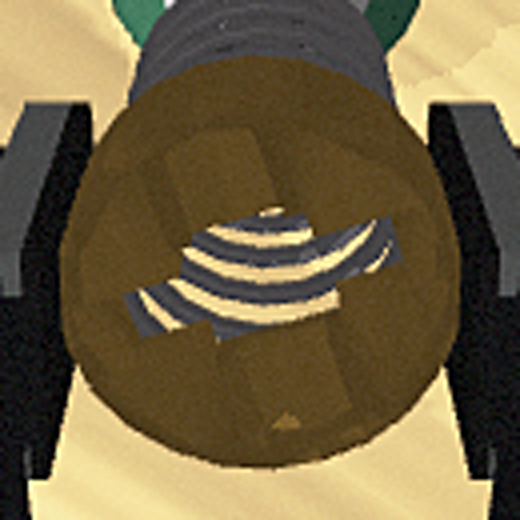

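Emit:
{"method": "send_rows", "body": {
  "targets": [
    {"offset": [0, -0.2, 0], "spin": 0},
    {"offset": [0, -0.2, 0], "spin": 0},
    {"offset": [0, -0.2, -0.8], "spin": 0},
    {"offset": [0, -0.2, -1.5], "spin": 0},
    {"offset": [0, -0.2, -2.2], "spin": 0},
    {"offset": [0, -0.2, -2.2], "spin": 0}
  ]
}}

```text
time_s: 9.97
eef_pos: [497.7, -188.3, 236.3]
ee_rot: [-0.001, 0.947, 0.321, -0.001]
force: [0.4, 0.7, -1.6]
grip_width: 0.437
grip_force: 50.9
```

Emit:
{"method": "send_rows", "body": {
  "targets": [
    {"offset": [0, 0, -0.5], "spin": 0},
    {"offset": [0, 0, -1], "spin": 0},
    {"offset": [0, 0, -1.5], "spin": 0},
    {"offset": [0, 0, -1.5], "spin": 0}
  ]
}}

```text
time_s: 10.3
eef_pos: [497.9, -188.5, 222.0]
ee_rot: [-0.001, 0.947, 0.321, -0.001]
force: [-0.0, -0.5, -1.5]
grip_width: 0.435
grip_force: 50.9
```

Emit:
{"method": "send_rows", "body": {
  "targets": [
    {"offset": [0, 0, -0.6], "spin": 0},
    {"offset": [0, 0, -1.2], "spin": 0},
    {"offset": [0, 0, -1.8], "spin": 0},
    {"offset": [0, 0, -2.4], "spin": 0},
    {"offset": [0, 0, -2.4], "spin": 0}
  ]
}}

```text
time_s: 10.72
eef_pos: [497.8, -188.4, 197.6]
ee_rot: [-0.001, 0.947, 0.321, -0.001]
force: [-0.3, -0.4, -2.1]
grip_width: 0.431
grip_force: 50.9
```

Emit:
{"method": "send_rows", "body": {
  "targets": [
    {"offset": [0, 0, -0.1], "spin": 0},
    {"offset": [0, 0, -0.2], "spin": 0},
    {"offset": [0, 0, -0.3], "spin": 0},
    {"offset": [0, 0, -0.3], "spin": 0}
  ]
}}

```text
time_s: 11.05
eef_pos: [498.3, -188.7, 196.1]
ee_rot: [0.0, 0.947, 0.321, 0.0]
force: [-0.7, 0.1, -1.3]
grip_width: 0.432
grip_force: 50.9
```

```bash
python3 hand.py w7
```

```text
11.05 [ 498.3 -188.7  196.1] yaw 0.6527909458369383 0.4324306275989699 [-0.7  0.1 -1.3]
n 6939 z top [28.76438834 29.76337017 30.21314014]
cap rel 4.355214630239061 4.560756949429276 30.358036041259766
286 288
```

View pics/w7_c.png

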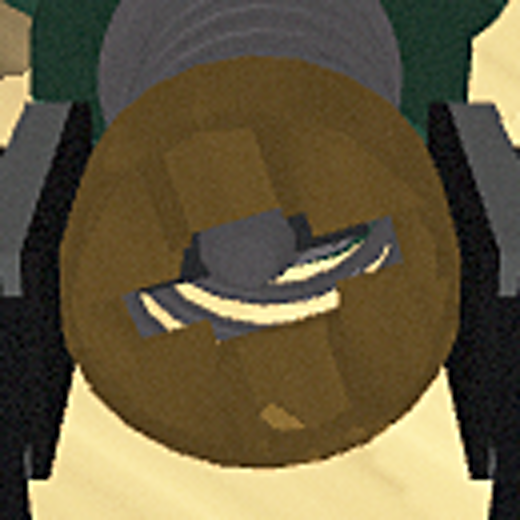

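The rod shows inside the keyhole at crop (245,245). I'll check its offset against the hole centre at (265,278).

```bash
python3 - <<'E'
from h import *
c=ctrl.calibration('wrist');f=np.load('pics/w7.npz');M=f['M'];P=f['P']
T=lambda x,y,z:atz(c,M,(221+x/4,223+y/4),z)
rod=T(246,247,218);h=(T(125,293,225.6)+T(150,340,225.6)+T(385,218,225.6)+T(400,262,225.6))/4
print(rod,h,h-rod, P[223+61,221+61], P[223+62,221+56],P[223+60,221+66])
l=(T(125,293,225.6)+T(150,340,225.6))/2;r=(T(385,218,225.6)+T(400,262,225.6))/2
print('notch ang',np.arctan2(*(r-l)[1::-1]))
im=f['im'][223+50:223+76,221+40:221+85].astype(int).sum(2)//3
D=P[...,2][223+48:223+76,221+42:221+82:2];print(D.round().astype(int))
E
```

```text
[ 499.42190368 -187.35237418  218.        ] [ 501.10335697 -188.23358436  225.6       ] [ 1.68145329 -0.88121019  7.6       ] [ 500.18070471 -186.54682572  219.4561962 ] [ 498.4136777  -185.44431589  218.87215773] [ 501.33791733 -188.09788108  218.60497447]
notch ang -0.597168750783183
[[225 223 223 223 222 224 223 222 223 223 222 224 222 223 225 225 225 224
  225 225]
 [226 222 223 222 223 223 222 222 222 223 224 223 223 223 224 226 226 226
  226 225]
 [224 223 224 222 223 222 223 222 223 222 224 223 224 222 225 226 225 225
  225 225]
 [226 225 223 223 222 223 223 223 223 223 223 224 223 223 225 225 226 224
  225 225]
 [226 224 223 222 223 222 223 223 224 222 223 223 223 215 224 225 225 225
  226 225]
 [224 226 224 224 223 222 222 223 224 222 222 218 216 216 215 226 225 225
  225 225]
 [225 225 222 223 223 223 223 222 223 223 217 217 216 216 216 216 215 215
  225 226]
 [226 225 223 224 223 223 223 222 217 217 217 217 216 216 217 215 216 216
  226 225]
 [225 226 224 222 223 222 216 218 217 218 218 217 218 217 216 215 215 215
  225 225]
 [225 225 226 222 223 216 218 219 218 218 218 21
[... 867 characters left out ...]
   1   1
    1   0]
 [226 226 215 215 215 215 217 218 219 218 219 219 219 218 215   1   1   1
    1 200]
 [225 215 215 215 215 199 218 219 219 220 218 220 218 217   0   0   1 199
  200 200]
 [215 215 214 199 199 200 200 216 219 219 218 219 218   2 199 200 199 200
  200 201]
 [215   1   0 199 200 200 199 200 218 218 218 218 200 200 200 200 199 201
  200 201]
 [206   0   1   0 198 200 200 200 200 200 199 200 200 200 200 200 200 202
  200 201]
 [207 206   0   2   1 199 200 200 200 200 199 200 200 201 201 200 200 200
  200 200]
 [208 207 206   1  -1   2   0 199 199 201 199 201 200 200 199 201 201 201
  199   0]
 [207 208 207 207   0  -1   1   1   1 200 200 200 200 200 201 201 199   1
    1   1]]
```

```bash
python3 - <<'E'
from h import *
f=np.load('pics/w7.npz');P=f['P'];c=ctrl.calibration('wrist');M=f['M']
sub=P[271:300,261:305];Q=sub[(sub[...,2]>217.3)&(sub[...,2]<221)];print(Q.mean(0),len(Q),cv2.minEnclosingCircle(Q[:,:2].astype(np.float32)))
# hole edges: cap-top pixels with z~225 around; fit rim circle of cap using lower outline and side
S=P[215:345,225:345];m=(S[...,2]>223.8)&(S[...,2]<228);C=S[m][:,:2].astype(np.float32)
h=np.array([501.1,-188.2]);C=C[np.hypot(*(C-h).T)<22]
print(len(C),cv2.minEnclosingCircle(C),np.percentile(C,[0.5,99.5],0))
# central void: symmetric
th=np.arctan2(C[:,1]-h[1],C[:,0]-h[0]);r=np.hypot(*(C-h).T)
for k in range(12):
    t=-np.pi+k*np.pi/6;s=(abs((th-t+np.pi)%(2*np.pi)-np.pi)<.15);print(round(t,2),np.percentile(r[s],[1,99]).round(1))
E
```

```text
[ 499.0228293  -187.42736893  218.48888725] 244 ((498.4689636230469, -186.33428955078125), 5.115972518920898)
4908 ((501.0531921386719, -188.27464294433594), 21.967788696289062) [[ 481.38359009 -207.36026695]
 [ 518.87290314 -168.37576683]]
-3.14 [ 9.1 20.2]
-2.62 [10.7 20.9]
-2.09 [ 8.6 20.2]
-1.57 [ 8.6 21.3]
-1.05 [ 8.9 18.4]
-0.52 [12.7 21.8]
0.0 [ 6.8 17.7]
0.52 [ 7.5 17.8]
1.05 [ 6.6 18.2]
1.57 [ 8.8 18.6]
2.09 [ 8.5 19.6]
2.62 [14.5 21.5]
```

Emit:
{"method": "send_rows", "body": {
  "targets": [
    {"offset": [-0.1, 0.09, 0], "spin": -0.03},
    {"offset": [-0.1, 0.09, -0.1], "spin": -0.03},
    {"offset": [-0.1, 0.09, -0.2], "spin": -0.03},
    {"offset": [-0.1, 0.09, -0.3], "spin": -0.03},
    {"offset": [-0.1, 0.09, -0.3], "spin": -0.03}
  ]
}}

```text
time_s: 11.52
eef_pos: [497.3, -187.9, 193.2]
ee_rot: [0.0, 0.952, 0.307, 0.0]
force: [0.6, 0.1, 1.4]
grip_width: 0.433
grip_force: 51.0
```

Emit:
{"method": "send_rows", "body": {
  "targets": [
    {"offset": [0, 0, -0.1], "spin": 0},
    {"offset": [0, 0, -0.2], "spin": 0},
    {"offset": [0, 0, -0.2], "spin": 0}
  ]
}}

```text
time_s: 11.77
eef_pos: [497.3, -187.9, 191.2]
ee_rot: [0.0, 0.952, 0.306, 0.0]
force: [-0.9, -0.1, 1.8]
grip_width: 0.432
grip_force: 51.1
```

Emit:
{"method": "send_rows", "body": {
  "targets": [
    {"offset": [0, 0, -0.1], "spin": 0},
    {"offset": [0, 0, -0.2], "spin": 0},
    {"offset": [0, 0, -0.2], "spin": 0}
  ]
}}

```text
time_s: 12.02
eef_pos: [497.4, -187.9, 189.2]
ee_rot: [0.0, 0.952, 0.306, 0.0]
force: [1.1, 0.5, 3.2]
grip_width: 0.435
grip_force: 51.2
```

Emit:
{"method": "send_rows", "body": {
  "targets": [
    {"offset": [0, 0, -0.1], "spin": 0},
    {"offset": [0, 0, -0.2], "spin": 0},
    {"offset": [0, 0, -0.2], "spin": 0}
  ]
}}

```text
time_s: 12.27
eef_pos: [497.3, -187.9, 187.1]
ee_rot: [0.0, 0.952, 0.306, 0.0]
force: [0.1, 0.2, 4.2]
grip_width: 0.438
grip_force: 51.3
```

Emit:
{"method": "send_rows", "body": {
  "targets": [
    {"offset": [0, 0, -0.1], "spin": 0},
    {"offset": [0, 0, -0.2], "spin": 0},
    {"offset": [0, 0, -0.2], "spin": 0}
  ]
}}

```text
time_s: 12.52
eef_pos: [497.4, -187.9, 185.1]
ee_rot: [0.0, 0.952, 0.306, 0.0]
force: [-0.1, -0.4, 4.8]
grip_width: 0.435
grip_force: 51.3
```

```bash
python3 hand.py w8; python3 - <<'E'
from h import *
f=np.load('pics/w8.npz');P=f['P'];print(P[271:300:2,261:305:2,2].round().astype(int))
E
```

```text
12.5167 [ 497.4 -187.9  185.1] yaw 0.6228083269585597 0.4345207718653434 [-0.1 -0.4  4.8]
n 6726 z top [28.8662569  29.83902875 30.23138043]
cap rel -1.8286650129406894 4.433819084663128 27.192092895507812
286 286
[[214 215 212 212 212 211 213 212 212 212 211 211 212 212 212 215 214 213
  214 215 215 214]
 [214 214 329 212 211 212 212 213 212 212 211 211 212 211 212 215 214 214
  215 214 215 215]
 [214 214 214 212 211 212 212 212 211 211 212 213 211 212 207 214 214 214
  214 215 214 215]
 [214 214 215 212 212 212 212 212 212 213 212 209 208 209 208 208 206 204
  173 214 214 215]
 [214 214 216 213 212 211 212 207 208 209 211 329 210 210 209 210 208 205
  205 215 213 214]
 [214 215 215 214 178 178 205 207 210 211 212 212 211 212 212 211 209 208
  206 214 215 212]
 [214 214 215 215 179 178 206 210 213 213 213 213 213 213 213 212 211 211
  329 211 211 213]
 [214 215 213 185 185 169 208 212 213 213 214 215 215 215 214 214 213 212
  213 213 213 214]
 [215 214 211 187 185 185 210 214 214 215 216 215 215 215 216 215 214 215
  215 215 214 215]
 [214 214 213 186 185 185 212 215 215 216 216 217 216 216 216 216 215 215
  214 216 215 216]
 [213 214 215 212 211 212 212 215 218 217 217 218 217 217 217 216 217 216
  216 216 215 216]
 [213 212 211 212 213 212 215 216 218 217 218 219 217 218 216 218 217 218
  216 217 215 215]
 [213 213 213 214 214 216 215 215 217 217 217 219 218 219 218 217 218 217
  216 216 215 215]
 [214 214 215 215 215 215 216 217 217 218 219 219 219 218 218 218 219 217
  216 216 216 216]
 [216 215 216 216 217 215 216 218 219 218 220 219 219 219 219 218 219 216
  215 214 193 194]]
```

Force follows the spring alone, and depth shows the rod and key rising in the keyhole. I keep going.

Emit:
{"method": "send_rows", "body": {
  "targets": [
    {"offset": [0, 0, -0.1], "spin": 0},
    {"offset": [0, 0, -0.2], "spin": 0},
    {"offset": [0, 0, -0.3], "spin": 0},
    {"offset": [0, 0, -0.3], "spin": 0}
  ]
}}

```text
time_s: 12.9
eef_pos: [497.4, -187.9, 182.3]
ee_rot: [0.0, 0.952, 0.306, 0.0]
force: [0.2, 0.1, 6.7]
grip_width: 0.433
grip_force: 51.4
```

Emit:
{"method": "send_rows", "body": {
  "targets": [
    {"offset": [0, 0, -0.1], "spin": 0},
    {"offset": [0, 0, -0.2], "spin": 0},
    {"offset": [0, 0, -0.3], "spin": 0},
    {"offset": [0, 0, -0.4], "spin": 0},
    {"offset": [0, 0, -0.4], "spin": 0}
  ]
}}

```text
time_s: 13.32
eef_pos: [497.4, -187.9, 178.6]
ee_rot: [0.0, 0.952, 0.306, 0.0]
force: [-1.0, 0.2, 8.6]
grip_width: 0.436
grip_force: 51.5
```

```bash
python3 hand.py w9; python3 - <<'E'
from h import *
f=np.load('pics/w9.npz');P=f['P'];print(P[250:312:3,250:325:3,2].round().astype(int))
E
```

```text
13.3167 [ 497.4 -187.9  178.6] yaw 0.6228229788236672 0.4363513771932999 [-1.   0.2  8.6]
n 6048 z top [28.92931998 29.91565204 30.30601358]
cap rel 5.303543662567165 3.792730232697579 31.195810317993164
286 279
[[171 198 200 203 205 206 207 208 209 208 208 209 207 208 208 209 208 208
  206 206 203 202 200 197 171]
 [199 201 205 206 208 208 207 208 207 208 208 209 208 208 207 208 207 207
  208 208 208 205 204 201 198]
 [202 205 207 208 208 207 207 205 205 205 205 205 207 208 208 208 208 207
  208 207 209 207 206 206 201]
 [205 208 207 207 207 206 205 205 204 206 207 207 208 208 207 209 208 209
  209 208 208 208 208 208 205]
 [208 207 208 208 205 205 206 207 204 206 205 205 205 207 209 209 208 207
  207 208 208 207 209 208 209]
 [208 208 208 207 206 205 205 205 205 205 205 206 204 208 209 208 209 207
  208 207 208 209 208 208 208]
 [208 208 208 207 208 206 206 206 206 206 205 206 206 210 209 208 208 209
  208 208 207 208 208 208 209]
 [208 208 209 208 209 205 205 205 206 205 206 206 205 205 208 208 208 208
  208 208 207 207 207 208 207]
 [207 209 207 207 208 207 206 206 205 205 206 20
[... 617 characters left out ...]
10 212 213 214 213 213 211 210 212 212
  214 214 213 214 214 205 206]
 [208 208 193 190 189 188 184 184 212 214 215 216 216 215 214 213 213 214
  215 215 215 215 215 208 207]
 [205 200 195 195 188 188 189 189 214 215 217 216 217 217 215 214 216 215
  215 215 215 216 214 208 208]
 [206 199 200 195 210 211 212 213 215 217 217 217 217 217 216 216 215 216
  216 215 215 215 215 216 209]
 [208 211 210 212 213 212 214 214 216 218 217 218 219 218 217 216 216 215
  215 215 216 215 215 208 209]
 [209 213 213 215 215 215 215 215 217 218 218 219 219 220 219 217 216 215
  216 208 207 209 209 207 208]
 [208 214 215 215 215 215 215 215 217 218 218 218 219 219 219 217 216 206
  208 208 208 207 209 208 209]]
```

Emit:
{"method": "send_rows", "body": {
  "targets": [
    {"offset": [0, 0, -0.13], "spin": 0},
    {"offset": [0, 0, -0.13], "spin": 0.1},
    {"offset": [0, 0, -0.13], "spin": 0.2},
    {"offset": [0, 0, -0.13], "spin": 0.3},
    {"offset": [0, 0, -0.13], "spin": 0.4},
    {"offset": [0, 0, -0.13], "spin": 0.4}
  ]
}}

```text
time_s: 13.87
eef_pos: [497.7, -187.8, 177.6]
ee_rot: [0.0, 0.871, 0.492, 0.001]
force: [0.4, 1.0, 9.1]
grip_width: 0.438
grip_force: 51.6
```

```bash
python3 -c "
from h import *
s=ctrl.sense();print(s['eef_pos'].round(1),2*np.arctan2(s['ee_rot'][2],s['ee_rot'][1]),s['force'],s['wrist_torque'])"
```

```text
[ 497.7 -187.8  177.6] 1.0281959358080637 [0.35764825 1.04812557 9.12683573] [ 0.20796959 -0.02039588  0.1075082 ]
```

Free turning, so I finish the quarter turn.

Emit:
{"method": "send_rows", "body": {
  "targets": [
    {"offset": [0, 0, 0], "spin": 0.12},
    {"offset": [0, 0, 0], "spin": 0.24},
    {"offset": [0, 0, 0], "spin": 0.36},
    {"offset": [0, 0, 0], "spin": 0.48},
    {"offset": [0, 0, 0], "spin": 0.6},
    {"offset": [0, 0, 0], "spin": 0.72},
    {"offset": [0, 0, 0], "spin": 0.84},
    {"offset": [0, 0, 0], "spin": 0.96}
  ]
}}

```text
time_s: 14.53
eef_pos: [497.3, -187.8, 177.4]
ee_rot: [0.0, 0.545, 0.838, 0.0]
force: [-2.1, 1.0, 9.2]
grip_width: 0.435
grip_force: 51.7
```

Emit:
{"method": "send_rows", "body": {
  "targets": [
    {"offset": [0, 0, 0], "spin": 0.1},
    {"offset": [0, 0, 0], "spin": 0.2},
    {"offset": [0, 0, 0], "spin": 0.2},
    {"offset": [0, 0, 0], "spin": 0.2}
  ]
}}

```text
time_s: 14.87
eef_pos: [497.4, -188.0, 177.5]
ee_rot: [0.001, 0.461, 0.887, -0.0]
force: [-0.3, -0.2, 7.8]
grip_width: 0.435
grip_force: 51.5
```

```bash
python3 hand.py w10; python3 - <<'E'
from h import *
s=ctrl.sense();print(s['wrist_torque'])
f=np.load('pics/w10.npz');P=f['P']
hsv=cv2.cvtColor(f['im'],cv2.COLOR_RGB2HSV)
S=P[215:345,225:350].reshape(-1,3);H=hsv[215:345,225:350].reshape(-1,3)
k=S[(S[:,2]>213.2)&(S[:,2]<216.6)];m=k[:,:2].mean(0);w,V=np.linalg.eigh(np.cov((k[:,:2]-m).T));print('key',m,np.arctan2(V[1,1],V[0,1]),np.sqrt(w))
g=S[(S[:,2]>203.5)&(S[:,2]<205.8)&(H[:,1]>90)&(np.hypot(S[:,0]-498,S[:,1]+188)<16)];m=g[:,:2].mean(0);w,V=np.linalg.eigh(np.cov((g[:,:2]-m).T));print('groove',len(g),m,np.arctan2(V[1,1],V[0,1]),np.sqrt(w))
E
```

```text
14.8667 [ 497.4 -188.   177.5] yaw 2.1834882070787573 0.4353713327004182 [-0.3 -0.2  7.8]
n 6179 z top [29.0467172  29.95781015 30.35680202]
cap rel -2.741628412722889 5.3767473935546946 30.13359260559082
282 281
[0.08204229 0.18561347 0.00806337]
key [ 497.40919822 -186.29648295] -2.6071200436718107 [ 7.20883907 11.65272176]
groove 733 [ 493.13209936 -185.92953308] 2.514746126877591 [6.11335865 9.42870975]
```

View pics/w10_c.png

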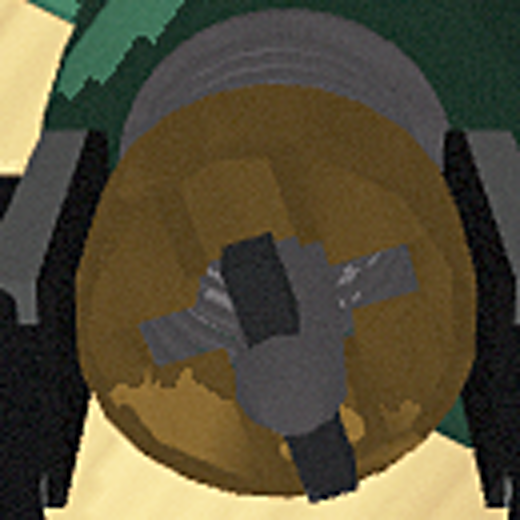

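The dark key lies along the groove at crop (290,370), above the cap. I let it rise slowly.

Emit:
{"method": "send_rows", "body": {
  "targets": [
    {"offset": [0, 0, 0.1], "spin": 0},
    {"offset": [0, 0, 0.2], "spin": 0},
    {"offset": [0, 0, 0.3], "spin": 0},
    {"offset": [0, 0, 0.36], "spin": 0},
    {"offset": [0, 0, 0.36], "spin": 0}
  ]
}}

```text
time_s: 15.33
eef_pos: [497.4, -188.0, 181.0]
ee_rot: [0.0, 0.461, 0.887, -0.0]
force: [-0.2, -0.6, 7.2]
grip_width: 0.433
grip_force: 51.4
```

Emit:
{"method": "send_rows", "body": {
  "targets": [
    {"offset": [0, 0, 0.05], "spin": 0},
    {"offset": [0, 0, 0.1], "spin": 0},
    {"offset": [0, 0, 0.1], "spin": 0}
  ]
}}

```text
time_s: 15.58
eef_pos: [497.4, -187.9, 181.9]
ee_rot: [0.0, 0.461, 0.887, -0.0]
force: [-0.1, -0.1, 6.1]
grip_width: 0.431
grip_force: 51.4
```

Emit:
{"method": "send_rows", "body": {
  "targets": [
    {"offset": [0, 0, 0.03], "spin": 0},
    {"offset": [0, 0, 0.06], "spin": 0},
    {"offset": [0, 0, 0.06], "spin": 0},
    {"offset": [0, 0, 0.06], "spin": 0}
  ]
}}

```text
time_s: 15.92
eef_pos: [497.4, -188.0, 182.4]
ee_rot: [0.0, 0.461, 0.887, -0.0]
force: [-0.0, 0.6, 6.6]
grip_width: 0.434
grip_force: 51.4
```

Emit:
{"method": "send_rows", "body": {
  "targets": [
    {"offset": [0, 0, 0], "spin": 0},
    {"offset": [0, 0, 0], "spin": 0},
    {"offset": [0, 0, 0], "spin": 0},
    {"offset": [0, 0, 0], "spin": 0},
    {"offset": [0, 0, 0], "spin": 0},
    {"offset": [0, 0, 0], "spin": 0}
  ],
  "grip": 1
}}

```text
time_s: 16.42
eef_pos: [497.2, -187.8, 181.9]
ee_rot: [-0.0, 0.461, 0.887, 0.0]
force: [-0.1, -0.4, 0.5]
grip_width: 1.003
grip_force: 0.0
```

Emit:
{"method": "send_rows", "body": {
  "targets": [
    {"offset": [0, 0, 0], "spin": 0},
    {"offset": [0, 0, 2], "spin": 0},
    {"offset": [0, 0, 5], "spin": 0},
    {"offset": [0, 0, 9], "spin": 0},
    {"offset": [0, 0, 12], "spin": 0},
    {"offset": [0, 0, 12], "spin": 0},
    {"offset": [0, 0, 12], "spin": 0}
  ]
}}

```text
time_s: 17.0
eef_pos: [497.6, -188.0, 303.2]
ee_rot: [0.001, 0.461, 0.887, -0.0]
force: [0.3, -0.4, -1.2]
grip_width: 0.998
grip_force: 0.0
```

```bash
python3 look.py w11 cap_top; python3 - <<'E'
from h import *
f=np.load('pics/w11.npz');P=f['P'];hsv=cv2.cvtColor(f['im'],cv2.COLOR_RGB2HSV)
m=(hsv[...,1]>90)&(hsv[...,0]<35)&(P[...,2]>200)&(P[...,2]<220)&(np.hypot(P[...,0]-498,P[...,1]+188)<40)
Q=P[m];print(len(Q),cv2.minEnclosingCircle(Q[Q[:,2]>209][:,:2].astype(np.float32)),np.histogram(Q[:,2],20,(200,220))[0])
t=Q[Q[:,2]>210.5];A=np.c_[t[:,:2]-[498,-188],np.ones(len(t))];print('plane',np.linalg.lstsq(A,t[:,2],rcond=None)[0])
q=P[m|True].reshape(-1,3);q=q[(np.hypot(q[:,0]-498,q[:,1]+188)<9)];print('rod z hist',np.histogram(q[:,2],12,(208,220)))
E
```

```text
17.0 [ 497.6 -188.   303.2] [ 0.001  0.461  0.887 -0.   ] [-0.58  0.29  1.35 -0.    1.51 -1.19] [ 0.3 -0.4 -1.2] 0.9984186631796804
cap_top (283, 210) 0.57 [ 495.3 -188.3  217.4]
1694 ((496.7717590332031, -187.81405639648438), 19.228567123413086) [  1   0   8  13  11   8  10  17  23  61 159 170 582 560  68   3   0   0
   0   0]
plane [2.34420353e-03 3.42852979e-04 2.12765554e+02]
rod z hist (array([ 3, 15, 20, 12, 22, 24, 30, 68, 38, 30, 33, 26]), array([208., 209., 210., 211., 212., 213., 214., 215., 216., 217., 218.,
       219., 220.]))
```

Cap is level at 212–212.8 mm (it would be at 222 if unlocked, 209.5 if on the flat) and about 1 mm off the axis.

```bash
python3 -c "
from rig import ctrl
print(ctrl.finish_job())"
```

```text
the job is handed in; nothing more can be done
None
```

The return spring is on the green press, let go, with the cross-key in the cap's groove: the last look showed the cap level, 42 to 43 mm above the head's top and about 1 mm off the plunger's axis, and I handed the job in at about 17 s (no verdict came back).

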